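# Open the stop valve of the leak-test rig

## Robot

A 6-joint arm with a two-finger parallel gripper is mounted at the origin on a cart in front of the work surface, level with it; the furniture and walls round the work are solid. World frame = base frame: x ahead of the robot, y to its left, z up, the work surface at z = 0. Lengths are in m, angles in rad, forces in N, time in s.
With the tool pointing down it reaches from about 0.25 to 0.775 m from the base axis. Payload 4 kg.
Tool frame: the origin (TCP) lies at the very end of the fingers, on their centre line; the grasp point (between the pads) lies 19 mm behind it; y points along the fingers, x is the direction in which the jaws open and shut, and the axes are right-handed (so a half turn about y gives the same grasp; the last joint's range is limited). The gripper opens to 94 mm and grips with 3 to 60 N. Pads are 16 mm wide; open, the fingers measure 119 mm over their backs; the gripper's body (75 mm by 177 mm) begins 78 mm behind the grasp point.
Start: joints at [1.014, 0.087, 1.371, -0, 1.684, -0.103], TCP at [0.241, 0.494, 0.206] pointing down, gripper open.
Joint ranges: [-3.1, 3.1], [-0.76, 2.03], [0.27, 2.55], [-1.08, 4.22], [0.17, 2.65], [-2.57, 2.57]. Speed limits (rad/s): [2.79, 2.79, 3.14, 3.14, 3.14, 3.14].

## Interface

Orientations are given as [roll, pitch, yaw] about the fixed x, y, z axes, in that order (R = Rz(yaw) Ry(pitch) Rx(roll)).
In Python, from bench import robot, snapshot, workorder gives the robot as it stands.
- The arm moves only by the tool play_rows, never from a script. Its argument "steps" is a list of rows, each an object of numbers: "x", "y", "z": the shift along the world's x, y, z in m; "rx", "ry", "rz": the turn, a rotation vector about the world's x, y, z in rad; "hand": the finger opening in m, from 0 to 0.094. A call has 1 to 8 rows; each row shifts and turns the commanded pose from where the row before left it; what a row does not reach is not made up. A row lasts 1/8 s, in which the tool goes at most 62.5 mm and 10.7 degrees, less where a joint would pass 70% of its speed; a pose out of reach is approached as far as the arm can. A call is refused whole if a number of a shift passes 0.0625 or a number of a turn 0.188, either way. A call with a gripper value outside its range is refused whole. The fingers move at their own pace and stop on an object; the grip force is fixed at half the most. Time passes only in rows, so rows that do not move let the fingers close. It gives the time, the measured TCP pose, the force and the opening at its end, in the units of the state.
- robot.get_obs(): the state, without advancing time (a new reading comes with each control period).
- snapshot(name): name is "scene" or "top" or "wrist"; returns a dict with "color" (400x640x3 uint8, red, green, blue), "range_z" (400x640 float32, m along the optical axis (not along the pixel's ray), 0 where there is no reading), "fov_y" (degrees; the focal length in pixels is half the picture's height over the tangent of half this angle, whatever the lens; pixels are square), "cx", "cy" (the principal point, pixels), "k1" (the pictures are not rectified: a ray, as slopes to the right and down, at radius r is drawn at 1 + k1 r^2 times it, then the intrinsics apply), "T" (4x4, takes a point from camera to world coordinates). Camera axes: x right, y down, z forward; pixel columns grow to the right and rows downward; lengths in m; the calibration is good to about 2 mm. A picture is of the moment at which its call begins.
- workorder.close_job(): hands the job in, once; it reports no verdict.
The state is a dict: "time": time; "joint_positions": joint angles; "qvel": joint speeds; "joint_torque": joint torques, N m; "tool_pos": TCP position; "ee_rot": TCP orientation; "wrist_force": force on the tool from outside, world axes, zero at the start; "wrist_torque": the same for the moment, N m; "width": finger opening in m.
Only numpy, scipy, OpenCV 4.12 (cv2) and the standard library are available. Lean on these libraries where they do the work, as an engineer would, in place of code of your own. Each camera call takes 0.05 s, during which the arm holds its last target.

## Task

Put the leak-test rig on the bench under air. First shut its vent: swing the vent lever clockwise (seen from above) until it stands square across the vent pipe. Only then open the inclined stop valve: wind its handwheel anticlockwise until you feel it come up against its stop, then back it off a quarter turn so that it cannot seize open, and leave the loose things on the bench where they are.

Things in the scene. Friction and masses are not known exactly. Their poses are not given: they have to be found in the camera images.
- rig: Leak-test rig, fixed: L-shaped aluminium plate 209 x 285 mm; along its front a header block with two round sensors; at the left a brass valve with a dark inclined handwheel, a grey reservoir (72 mm across, 191 tall) behind it; at the right end the vent valve with lever and brass silencer. Origin on the bench near its middle; x points away from the robot, y left along the block towards the wheel.
- wheel_axis (a point): Point on the handwheel's axis level with the middle of its handle, about 0.16 m above the bench. Its z axis is the valve stem, pointing out of the wheel face, up and towards the robot, 38 degrees from vertical; its y axis is level. It moves outward along the stem 2 mm per turn of opening. The wheel is dark, five-spoked, rim 123 mm over all, rim top 24 mm below this point.
- handle_mid (a point): Middle of the wheel's revolving handle: black plastic grip 40 mm long, 17 to 23 mm thick, parallel to the stem, 43 mm from the wheel's axis, on the wheel face. It turns freely on its pin, so it can be held and carried round without turning the hand. The grip reaches from 22 mm below this point (the spoke's boss lies just under that) to 18 mm above it, along the stem.
- handwheel (a joint): Turn of the handwheel, rad: 0 = shut, growing as it opens (anticlockwise looking at the wheel face: positive about the z axis of wheel_axis). Hard stop when fully open, two turns from shut (12.57). Starts shut or up to 0.4 turn open. Stays where it is left; friction takes about 4 N at the handle.
- lever_pivot (a point): The vertical axis of the vent lever, at the height of the lever's middle (112 mm above the bench). Axes as those of the rig.
- lever_grip (a point): Point on the vent lever's black sleeve, 70 mm from the pivot, half-way up: the sleeve is 18 mm wide, 11 mm high and runs from 32 to 106 mm from the pivot. Only the low silencer and valve (tops under 75 mm above the bench) lie below it. Its -y axis points along the lever away from the pivot.
- vent_lever (a joint): Angle of the vent lever, rad: 0 = along the vent pipe pointing to the right (open), growing clockwise from above to 1.571 = square across the pipe, pointing towards the robot, against its stop (shut). Starts open or up to 0.3 rad turned. Stays where it is left; friction needs about 2 N at lever_grip.
- pliers: Blue flat pliers 129 x 50 x 12 mm lying loose in front of the rig; leave alone. Origin on the bench under its middle.
- driver: Green small screwdriver 137 mm long lying loose in front of the rig; leave alone. Origin on the bench under its middle.
- tape_roll: Roll of amber tape 60 mm across, 12 mm high, lying to the right of the rig; leave alone. Origin at the centre of its underside.
- jar: Dark round jar 48 mm across, 70 mm tall, standing to the left of the rig; leave alone. Origin at the centre of its underside.
- gauge (a point): Centre of the front glass of the round pressure gauge (67 mm across, 27 mm deep) that stands on a pipe from the reservoir above and behind the handwheel, facing the robot. Fixed; keep the hand clear of it by coming in along the stem.

How it is judged:
On the way, in this order (a step that is already met when the one before it is completed fails the run):
1. the vent lever stands square across the pipe (within 9 degrees) (value of joint vent_lever above 1.41 rad), for 0.2 s.
2. the handwheel is wound open against its stop (within 7 degrees) (value of joint handwheel above 12.45 rad), for 0.1 s.
At the end, for the whole second after the job is handed in: The handwheel is at rest a quarter turn (within 23 degrees) back from its open stop, and the vent lever stands square across the pipe (within 9 degrees) (value of joint handwheel between 10.6 and 11.4 rad and value of joint vent_lever above 1.41 rad and velocity of joint handwheel between -0.1 and 0.1 rad/s); the robot touches nothing.
It fails at once if the handwheel is turned (handle carried more than 30 mm) while the vent is not shut (distance of handle_mid from where it was at the start of the episode above 0.03 m and value of joint vent_lever below 1.35 rad).
It fails at once if a loose thing on the bench is moved more than 30 mm, or the jar is knocked over (distance of any of pliers, driver, tape_roll, jar from where it was at the start of the episode above 0.03 m or angle between jar's own z axis and vertical above 0.5 rad).
It also fails if it takes over 72 s, if anything falls off the work surface, if the arm or the gripper's body presses on something with over 40 N, if the wrist force passes 120 N, or if a joint passes its speed limit or range.

## Working session

There is one attempt and no reset: what is moved stays moved. The work goes in short steps, Python scripts to look and compute and a tool call to move; the robot and the scene stay as the last step left them, time stands still between calls to the robot, and variables do not carry over. Pictures are saved under pics/ and viewed, and the job is handed in when it is done.

Besides the shell and the picture viewer there is one more tool, called as name([rows], argument=value, ...), one row to a line, values as JSON. play_rows: Moves the arm, as the interface text tells. Its arguments: {"type":"object","properties":{"steps":{"type":"array"}},"required":["steps"]}

```bash
ls -la; mkdir -p pics; python3 - <<'E'
from bench import robot, snapshot, workorder
import cv2, numpy as np, pickle
print(robot.get_obs())
for n in ["scene","top","wrist"]:
    s=snapshot(n); pickle.dump(s,open(f"{n}0.pkl","wb"))
    cv2.imwrite(f"pics/{n}0.png",s["color"][:,:,::-1])
    print(n,s["fov_y"],s["cx"],s["cy"],s["k1"],np.round(s["T"],3).tolist())
E
```

```text
total 12
drwxr-xr-x  3 agent agent 4096 Dec  6 14:05 .
drwxr-xr-x 23 root  root  4096 Dec  6 14:05 ..
drwxr-xr-x  2 agent agent 4096 Dec  6 14:05 pics
{'time': 0.0, 'joint_positions': array([ 1.01389098e+00,  8.79820724e-02,  1.37225050e+00,  4.89756421e-06,
        1.68362552e+00, -1.03105132e-01]), 'qvel': array([-0.00058287, -0.00143271, -0.00133062,  0.00024371,  0.00155663,
        0.00040483]), 'joint_torque': array([-1.41374428e-03, -3.40179920e+01, -3.02428830e+01,  7.19175115e-02,
        3.29849054e-02, -1.48652425e-04]), 'tool_pos': array([0.24081959, 0.49385384, 0.20429132]), 'ee_rot': array([-1.57055832,  0.00225291,  1.11699692]), 'wrist_force': array([ 0.79944748, -0.08150957, -0.15633225]), 'wrist_torque': array([-0.00634805, -0.01169836, -0.01129597]), 'width': 0.09373647370154875}
scene 57.80881233883454 312.59591717444243 201.04911580643434 0.004427138007511706 [[0.563, -0.354, 0.747, -0.183], [-0.826, -0.228, 0.515, -0.618], [-0.012, -0.907, -0.421, 0.574], [0.0, 0.0, 0.0, 1.0]]
top 50.242511399051175 319.2611854850933 200.94326100304826 -0.10406522024657766 [[0.172, -0.959, 0.227, 0.214], [-0.985, -0.166, 0.047, -0.179], [-0.007, -0.232, -0.973, 1.482], [0.0, 0.0, 0.0, 1.0]]
wrist 68.2658197048163 323.20964968737485 194.29930481328728 -0.055643696259988024 [[0.438, 0.873, 0.214, 0.179], [0.899, -0.425, -0.108, 0.524], [-0.003, 0.24, -0.971, 0.384], [0.0, 0.0, 0.0, 1.0]]
```

View pics/scene0.png

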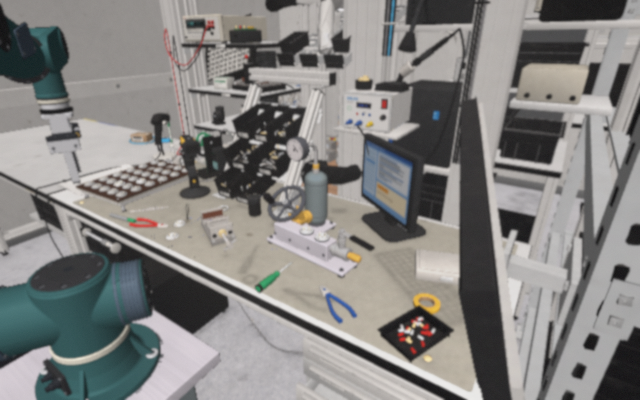

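View pics/top0.png

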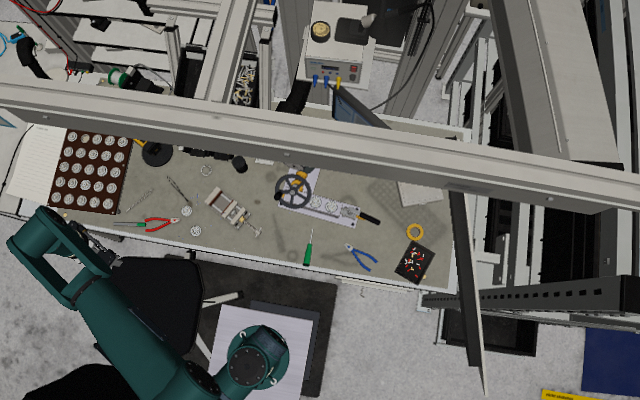

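View pics/wrist0.png

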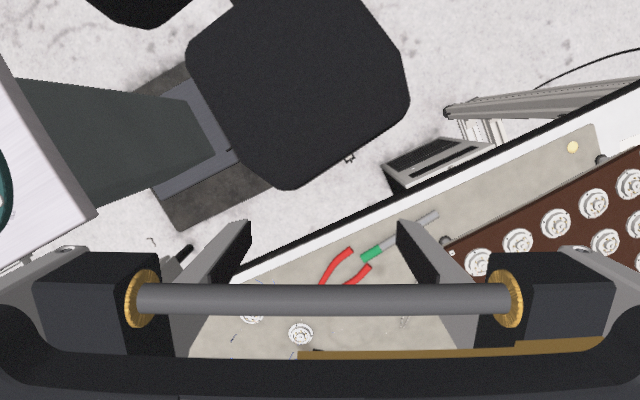

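The scene picture shows the rig at about (315,235), with the wheel at (288,203). In the top picture the wheel is at (294,187) and the black lever sleeve at (368,218). I'll enlarge both.

```bash
python3 - <<'E'
import cv2, pickle, numpy as np
s=pickle.load(open("scene0.pkl","rb"));t=pickle.load(open("top0.pkl","rb"))
a=s["color"][130:290,235:395,::-1]; b=t["color"][140:270,220:440,::-1]
cv2.imwrite("pics/sc_z.png",cv2.resize(a,None,fx=3.7,fy=3.7,interpolation=cv2.INTER_CUBIC))
cv2.imwrite("pics/tp_z.png",cv2.resize(b,None,fx=3.6,fy=3.6,interpolation=cv2.INTER_CUBIC))
E
```

```text
(no output)
```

View pics/sc_z.png

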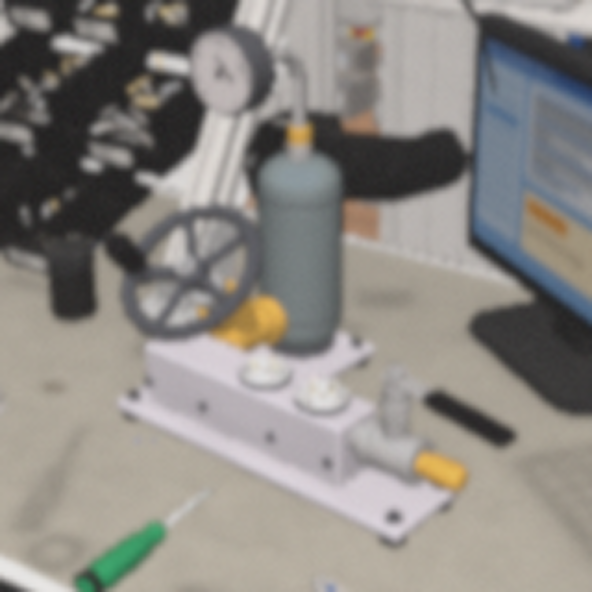

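View pics/tp_z.png

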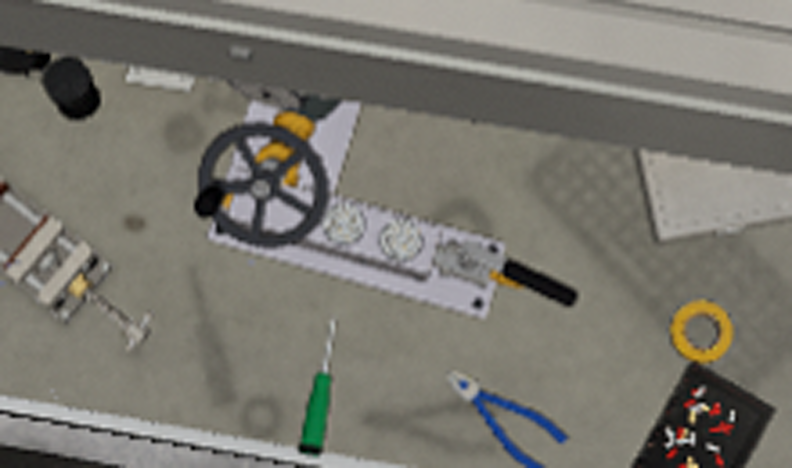

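```bash
cat > h.py <<'E'
import numpy as np, cv2, pickle
def K(s):
    f=200/np.tan(np.radians(s["fov_y"])/2); return np.array([[f,0,s["cx"]],[0,f,s["cy"]],[0,0,1.]])
def dirs(s,uv):
    uv=np.asarray(uv,float).reshape(-1,1,2)
    p=cv2.undistortPoints(uv,K(s),np.array([s["k1"],0,0,0,0.]))[:,0]
    return np.c_[p,np.ones(len(p))]
def onplane(s,uv,z):
    d=dirs(s,uv)@s["T"][:3,:3].T; o=s["T"][:3,3]
    return o+d*((z-o[2])/d[:,2])[:,None]
def depthpts(s,uv):
    uv=np.asarray(uv).reshape(-1,2); d=dirs(s,uv); z=s["range_z"][np.round(uv[:,1]).astype(int),np.round(uv[:,0]).astype(int)]
    return (d*z[:,None])@s["T"][:3,:3].T+s["T"][:3,3], z
def proj(s,P):
    P=np.atleast_2d(P); c=(P-s["T"][:3,3])@s["T"][:3,:3]
    return cv2.projectPoints(c,np.zeros(3),np.zeros(3),K(s),np.array([s["k1"],0,0,0,0.]))[0][:,0]
def tri(s1,a,s2,b):
    o1=s1["T"][:3,3];o2=s2["T"][:3,3]
    d1=s1["T"][:3,:3]@dirs(s1,a)[0];d2=s2["T"][:3,:3]@dirs(s2,b)[0]
    A=np.c_[d1,-d2];x=np.linalg.lstsq(A,o2-o1,rcond=None)[0]
    p,q=o1+x[0]*d1,o2+x[1]*d2
    return (p+q)/2,np.linalg.norm(p-q)
E
python3 - <<'E'
from h import *
s=pickle.load(open("scene0.pkl","rb"));t=pickle.load(open("top0.pkl","rb"))
np.set_printoptions(precision=4,suppress=True)
# lever sleeve
g=t["color"].astype(int); m=(g.max(2)<60).astype(np.uint8); m[:, :350]=0;m[:,390:]=0;m[:205]=0;m[230:]=0
ys,xs=np.nonzero(m);print(len(xs),xs.min(),xs.max(),ys.min(),ys.max())
r=cv2.minAreaRect(np.c_[xs,ys].astype(np.float32)); box=cv2.boxPoints(r); print(r)
print(onplane(t,box,0.1175)); 
P,z=depthpts(t,np.c_[xs,ys]); print("depth med",np.median(P[z>0],0),P[z>0].std(0))
# scene sleeve
g=s["color"].astype(int); m=(g.max(2)<60).astype(np.uint8); m[:, :345]=0;m[:,378:]=0;m[:230]=0;m[255:]=0
ys,xs=np.nonzero(m);print(len(xs),xs.min(),xs.max(),ys.min(),ys.max())
r2=cv2.minAreaRect(np.c_[xs,ys].astype(np.float32));print(r2)
print("tri mid",tri(s,r2[0],t,r[0]))
f=lambda p:(p[0]/3.7+235-.36,p[1]/3.7+130-.36)
h=lambda p:(p[0]/3.6+220-.36,p[1]/3.6+140-.36)
print("hub",tri(s,f((190,268)),t,h((262,188))))
print("handle",tri(s,f((124,252)),t,h((210,198))))
print("depth handle",depthpts(s,[f((124,252))]),depthpts(t,[h((210,198))]))
# plate corners z~0.01?
print("plate corners R-front",tri(s,f((393,538)),t,h((487,317))), "L front",tri(s,f((122,403)),t,h((210,238))), "vent valve top",tri(s,f((395,375)),t,h((462,258))))
print("sensors",tri(s,f((265,372)),t,h((345,222))),tri(s,f((322,392)),t,h((400,240))))
print("gauge",depthpts(s,[f((218,70))]))
print("driver",onplane(t,[h((332,322)),h((311,450))],0),"pliers",onplane(t,[h((455,378)),h((565,438))],0))
E
```

```text
106 352 379 209 224
((366.5000305175781, 220.50001525878906), (25.298221588134766, 15.811387062072754), 18.434946060180664)
[[ 0.4749 -0.2312  0.1175]
 [ 0.527  -0.2396  0.1175]
 [ 0.5139 -0.321   0.1175]
 [ 0.4621 -0.3119  0.1175]]
depth med [ 0.5043 -0.283   0.116 ] [0.0085 0.0205 0.0246]
81 351 377 230 248
((366.0887756347656, 241.1615753173828), (15.879998207092285, 27.199996948242188), 73.73979187011719)
tri mid (array([ 0.5011, -0.2864,  0.1161]), np.float64(0.023987142263480428))
hub (array([ 0.5434, -0.0234,  0.1385]), np.float64(0.0017397778928818631))
handle (array([0.5221, 0.0212, 0.1494]), np.float64(0.0026111040783426474))
depth handle (array([[0.5088, 0.0108, 0.1569]]), array([1.0157], dtype=float32)) (array([[0.5191, 0.0177, 0.1664]]), array([1.3581], dtype=float32))
plate corners R-front (array([ 0.4823, -0.2456,  0.0137]), np.float64(0.004011078269456519)) L front (array([0.5154, 0.0319, 0.0141]), np.float64(0.002015782550323509)) vent valve top (array([ 0.5178, -0.2159,  0.1153]), np.float64(0.010270203213592255))
sensors (array([ 0.5391, -0.0978,  0.072 ]), np.float64(0.0020114395056518193)) (array([ 0.5309, -0.153 ,  0.076 ]), np.float64(0.0009322253015811527))
gauge (array([[ 0.5863, -0.0253,  0.2854]]), array([1.0009], dtype=float32))
driver [[ 0.4553 -0.0994  0.    ]
 [ 0.3292 -0.1014  0.    ]] pliers [[ 0.4215 -0.2266  0.    ]
 [ 0.3821 -0.3403  0.    ]]
```

```bash
python3 - <<'E'
from h import *
s=pickle.load(open("scene0.pkl","rb"));t=pickle.load(open("top0.pkl","rb"))
np.set_printoptions(precision=4,suppress=True)
def comp(im,box,thr):
    x0,x1,y0,y1=box; m=np.zeros(im["color"].shape[:2],np.uint8)
    m[y0:y1,x0:x1]=(im["color"][y0:y1,x0:x1].max(2)<thr)
    n,l,st,c=cv2.connectedComponentsWithStats(m); k=1+np.argmax(st[1:,4]); ys,xs=np.nonzero(l==k); return np.c_[xs,ys].astype(np.float32)
for thr in (45,60,75):
    a=comp(t,(350,390,205,232),thr); b=comp(s,(345,378,228,255),thr)
    ra,rb=cv2.minAreaRect(a),cv2.minAreaRect(b)
    P,z=depthpts(t,a);Q,zz=depthpts(s,b)
    print(thr,len(a),ra,onplane(t,[a.mean(0)],.1145),np.median(P[z>0],0)); print(len(b),rb,np.median(Q[zz>0],0),"tri",tri(s,b.mean(0),t,a.mean(0)))
    vx=cv2.fitLine(a,cv2.DIST_L2,0,.01,.01).ravel(); c=vx[2:];d=vx[:2]; e=onplane(t,[c-10*d,c+10*d],.1145); v=e[1]-e[0]; print("lever dir yaw",np.arctan2(v[1],v[0]))
# wheel: depth cloud dark-grey around the wheel in scene and top
for im,box,n in((s,(264,308,182,224),'s'),(t,(272,314,172,210),'t')):
    x0,x1,y0,y1=box; yy,xx=np.mgrid[y0:y1,x0:x1]; uv=np.c_[xx.ravel(),yy.ravel()]
    P,z=depthpts(im,uv); c=im["color"][uv[:,1],uv[:,0]].astype(int)
    ok=(z>0)&(c.max(1)<115)&(P[:,2]>.07)&(P[:,2]<.2)
    P=P[ok]; 
    best=None; rng=np.random.default_rng(0)
    for i in range(2000):
        q=P[rng.choice(len(P),3,False)]; nn=np.cross(q[1]-q[0],q[2]-q[0]); L=np.linalg.norm(nn)
        if L<1e-5: continue
        nn/=L; k=np.abs((P-q[0])@nn)<.004
        if best is None or k.sum()>best.sum(): best=k
    R=P[best]; c0=R.mean(0); nn=np.linalg.svd(R-c0)[2][2]; nn*=np.sign(nn[2])
    rad=np.linalg.norm(R-c0-np.outer((R-c0)@nn,nn),axis=1)
    u=np.cross(nn,[1,0,0]);u/=np.linalg.norm(u);w=np.cross(nn,u)
    X=np.c_[(R-c0)@u,(R-c0)@w]
    ctr,r=cv2.minEnclosingCircle(X.astype(np.float32))
    print(n,len(P),best.sum(),"n",nn,np.degrees(np.arccos(nn[2])),"az",np.degrees(np.arctan2(nn[1],nn[0])),"c",c0+ctr[0]*u+ctr[1]*w,"r",r)
E
```

```text
45 99 ((369.4000244140625, 218.2000274658203), (21.466251373291016, 4.472135543823242), 26.56505012512207) [[ 0.504  -0.2845  0.1145]] [ 0.504  -0.2851  0.1161]
7 ((367.1538391113281, 245.7692108154297), (4.437601566314697, 1.1094003915786743), 33.690067291259766) [ 0.493  -0.3064  0.1157] tri (array([ 0.5106, -0.2913,  0.1003]), np.float64(0.013221163106534373))
lever dir yaw -1.8541128782404541
60 103 ((369.4000244140625, 218.2000274658203), (21.466251373291016, 4.4721360206604), 26.56505012512207) [[ 0.5042 -0.2844  0.1145]] [ 0.5043 -0.2839  0.1161]
78 ((361.45587158203125, 242.57351684570312), (22.6378116607666, 3.6014699935913086), 30.963756561279297) [ 0.4983 -0.2888  0.1156] tri (array([ 0.5052, -0.285 ,  0.111 ]), np.float64(0.0009181421302374632))
lever dir yaw -1.8695238706268846
75 111 ((369.5, 218.00001525878906), (21.466251373291016, 4.919349193572998), 26.56505012512207) [[ 0.5044 -0.2848  0.1145]] [ 0.5047 -0.2853  0.1159]
102 ((361.40771484375, 242.6615447998047), (23.690629959106445, 4.465250492095947), 29.744882583618164) [ 0.4983 -0.2886  0.1155] tri (array([ 0.5054, -0.2852,  0.1107]), np.float64(0.0004091064249351899))
lever dir yaw -1.8575665276831335
s 666 423 n [-0.6034  0.0746  0.7939] 37.444510687197926 az 172.9533153655044 c [ 0.5417 -0.0258  0.1376] r 0.059930529445409775
t 619 397 n [-0.6062  0.0608  0.793 ] 37.53521274504099 az 174.2679314779905 c [ 0.5452 -0.0226  0.139 ] r 0.061280421912670135
```

```bash
python3 - <<'E'
from h import *
s=pickle.load(open("scene0.pkl","rb"));t=pickle.load(open("top0.pkl","rb"))
np.set_printoptions(precision=3,suppress=True,linewidth=200)
yy,xx=np.mgrid[0:400,0:640]; uv=np.c_[xx.ravel(),yy.ravel()]
A=[]
for im in(s,t):
    P,z=depthpts(im,uv); A.append(P[z>0])
P=np.vstack(A)
P=P[(P[:,0]>.15)&(P[:,0]<.95)&(abs(P[:,1])<.75)&(P[:,2]>.1)]
xb=np.arange(.15,.95,.05); yb=np.arange(-.6,.61,.05)
for lo,hi in((.1,.35),(.35,.6),(.6,1.2)):
    k=(P[:,2]>lo)&(P[:,2]<hi); H=np.histogram2d(P[k,0],P[k,1],[xb,yb])[0].astype(int)
    print(lo,hi,"cols y",yb[:-1]); 
    for i,r in enumerate(H): print("%.2f"%xb[i],r)
q=P[(P[:,2]>.5)]; print("high min z",np.sort(q[:,2])[:3])
E
```

```text
0.1 0.35 cols y [-0.6  -0.55 -0.5  -0.45 -0.4  -0.35 -0.3  -0.25 -0.2  -0.15 -0.1  -0.05  0.    0.05  0.1   0.15  0.2   0.25  0.3   0.35  0.4   0.45  0.5   0.55]
0.15 [ 33   0   0   0   0   0   0   0   0   0   0   0   0   0   0   0   0   0   0   0 272   6   0   0]
0.20 [ 56   1   0   0   0   0   0   0   0   0   0   0   0   0   0   0   0   0   0   1 911  77   0   3]
0.25 [ 43   4   0   0   0   0   0   0   0   0   0   0   0   0   0   0   0   0   0   0   0  56 268  26]
0.30 [26  9  0  0  0  0  0  0  0  0  0  0  0  0  0  0  0  0  0  0  0  0 14 14]
0.35 [109  17   0   0   0   0   0   0   0   0   0   0   0   0   0   0   0   0   0   0   0   0   0   0]
0.40 [201  18   0   0   0   0   0   0   0   0   0   0   0   0   0   0   0   0   0   0   0   0   0   0]
0.45 [78 16  2  0  0 72 56  0  0  0  3 49  0  0  0  0  0  0  0  0  0  0  0  0]
0.50 [  2  18   6   0   0  17 144 146   0   0 225 297 303   0   0   0   0   0   0   0   0   0   0   0]
0.55 [  0  18   5   0   0   0   0   0   0   0 263 727 149   0   0   0   0   0   0   0 154 124   0   0]
0.60 [  0   2   0   0   0   0   0   0   0   0 159 247   0  
[... 3056 characters left out ...]
3   36    0    0    0    0    0    0    0    0    0    0]
0.60 [ 574  625 1453    0    0    0    0    0    0    0    0    0  740   17    0    0    0    0    0    0    0    0    0    0]
0.65 [ 427  586 1068  453    0    0    0    0    0    0    0    0   28    0    0    0    0    0    0    0    0    0    0    0]
0.70 [298 527 809 707   0   0   0   0   0   0   0   0   0   0   0   0   0   0   0   0   0   0   0   0]
0.75 [170 494 485 826   0   0   0   0   0   0   0   0   0   0   0   0   0   0   0   0   0   0   0   0]
0.80 [ 41  71   0 212   0   0   0   0   0   0   0   0   0   0   0   0   0   0   0   0   0   0   0   0]
0.85 [0 0 0 4 0 0 0 0 0 0 0 0 0 0 0 0 0 0 0 0 0 0 0 0]
high min z [0.5 0.5 0.5]
```

play_rows([
  {"x": 0.01,"y": -0.02,"z": 0.01,"hand": 0.0},
  {"x": 0.015,"y": -0.04,"z": 0.01,"rz": 0.05},
  {"x": 0.015,"y": -0.055,"z": 0.01,"rz": 0.05},
  {"x": 0.015,"y": -0.055,"z": 0.01,"rz": 0.05},
  {"x": 0.015,"y": -0.055,"z": 0.005,"rz": 0.05},
  {"x": 0.015,"y": -0.055,"rz": 0.05},
  {"x": 0.015,"y": -0.055,"rz": 0.05},
  {"x": 0.01,"y": -0.055,"rz": 0.037},
])

```text
schema error: expected keys x, y, z, rx, ry, rz, hand
```

```bash
python3 - <<'E'
from h import *
s=pickle.load(open("scene0.pkl","rb"));t=pickle.load(open("top0.pkl","rb"))
yy,xx=np.mgrid[0:400,0:640]; uv=np.c_[xx.ravel(),yy.ravel()]
for im in(s,t):
    P,z=depthpts(im,uv);P=P[z>0]
    for a,b,c,d in((.38,.5,-.4,.3),(.5,.65,0,.05)):
        k=(P[:,0]>a)&(P[:,0]<b)&(P[:,1]>c)&(P[:,1]<d)&(P[:,2]>.35); print(a,np.percentile(P[k,2],[0,1,5,50,100]) if k.any() else None)
E
```

```text
0.38 None
0.5 None
0.38 [0.82578951 0.83089692 0.84333917 0.92768084 0.93700297]
0.5 [0.88834748 0.89138938 0.90123448 0.93226932 0.93648186]
```

play_rows([
  {"x": 0.01,"y": -0.02,"z": 0.01,"rx": 0,"ry": 0,"rz": 0,"hand": 0.0},
  {"x": 0.015,"y": -0.04,"z": 0.01,"rx": 0,"ry": 0,"rz": 0.05,"hand": 0},
  {"x": 0.015,"y": -0.055,"z": 0.01,"rx": 0,"ry": 0,"rz": 0.05,"hand": 0},
  {"x": 0.015,"y": -0.055,"z": 0.01,"rx": 0,"ry": 0,"rz": 0.05,"hand": 0},
  {"x": 0.015,"y": -0.055,"z": 0.005,"rx": 0,"ry": 0,"rz": 0.05,"hand": 0},
  {"x": 0.015,"y": -0.055,"z": 0,"rx": 0,"ry": 0,"rz": 0.05,"hand": 0},
  {"x": 0.015,"y": -0.055,"z": 0,"rx": 0,"ry": 0,"rz": 0.05,"hand": 0},
  {"x": 0.01,"y": -0.055,"z": 0,"rx": 0,"ry": 0,"rz": 0.037,"hand": 0},
])

```text
time: 1.15
tool_pos: [0.3509, 0.1016, 0.2513]
ee_rot: [-1.573, 0.0, 1.455]
wrist_force: [0.7, -1.0, -0.4]
width: 0.0172
```

play_rows([
  {"x": 0,"y": -0.055,"z": 0,"rx": 0,"ry": 0,"rz": 0,"hand": 0},
  {"x": 0,"y": -0.055,"z": 0,"rx": 0,"ry": 0,"rz": 0,"hand": 0},
  {"x": 0,"y": -0.055,"z": 0,"rx": 0,"ry": 0,"rz": 0,"hand": 0},
  {"x": 0.01,"y": -0.055,"z": 0,"rx": 0,"ry": 0,"rz": 0,"hand": 0},
  {"x": 0.03,"y": -0.05,"z": 0,"rx": 0,"ry": 0,"rz": 0,"hand": 0},
  {"x": 0.04,"y": -0.045,"z": 0,"rx": 0,"ry": 0,"rz": 0,"hand": 0},
  {"x": 0.025,"y": -0.045,"z": 0,"rx": 0,"ry": 0,"rz": 0,"hand": 0},
  {"x": 0.01,"y": -0.035,"z": 0,"rx": 0,"ry": 0,"rz": 0,"hand": 0},
])

```text
time: 2.15
tool_pos: [0.4657, -0.2932, 0.2505]
ee_rot: [-1.57, 0.0, 1.453]
wrist_force: [-0.6, 0.1, -0.3]
width: 0.0005
```

```bash
python3 - <<'E'
from bench import robot, snapshot
import pickle,cv2
s=snapshot("wrist");pickle.dump(s,open("wrist1.pkl","wb"));cv2.imwrite("pics/wrist1.png",s["color"][:,:,::-1]);print(robot.get_obs()["tool_pos"])
E
```

```text
[ 0.46585823 -0.29690733  0.24953174]
```

View pics/wrist1.png

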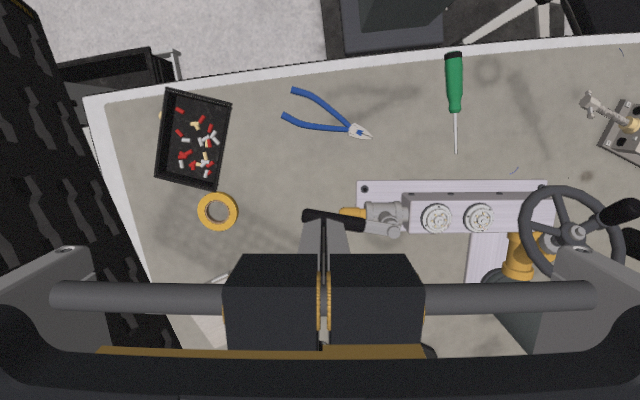

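The wrist picture shows the lever from (303,215) to about (365,215), partly hidden behind the fingers. The wheel is at (572,232), its handle at (622,213), and the tape at (217,211) is clear of the path. Next I go behind the lever and down.

play_rows([
  {"x": 0.04,"y": -0.004,"z": 0,"rx": 0,"ry": 0,"rz": 0,"hand": 0},
  {"x": 0.039,"y": -0.004,"z": 0,"rx": 0,"ry": 0,"rz": 0,"hand": 0},
  {"x": 0,"y": 0,"z": -0.03,"rx": 0,"ry": 0,"rz": 0,"hand": 0},
  {"x": 0,"y": 0,"z": -0.04,"rx": 0,"ry": 0,"rz": 0,"hand": 0},
  {"x": 0,"y": 0,"z": -0.04,"rx": 0,"ry": 0,"rz": 0,"hand": 0},
  {"x": 0,"y": 0,"z": -0.03,"rx": 0,"ry": 0,"rz": 0,"hand": 0},
  {"x": 0,"y": 0,"z": -0.015,"rx": 0,"ry": 0,"rz": 0,"hand": 0},
  {"x": 0,"y": 0,"z": 0,"rx": 0,"ry": 0,"rz": 0,"hand": 0},
])

```text
time: 3.2
tool_pos: [0.5442, -0.2988, 0.0951]
ee_rot: [-1.569, -0.001, 1.453]
wrist_force: [0.2, -0.1, 0.3]
width: 0.0007
```

play_rows([
  {"x": -0.024,"y": -0.002,"z": 0,"rx": 0,"ry": 0,"rz": 0,"hand": 0},
  {"x": -0.014,"y": 0.003,"z": 0,"rx": 0,"ry": 0,"rz": 0,"hand": 0},
  {"x": -0.014,"y": 0.003,"z": 0,"rx": 0,"ry": 0,"rz": 0,"hand": 0},
  {"x": -0.012,"y": 0.008,"z": 0,"rx": 0,"ry": 0,"rz": 0,"hand": 0},
  {"x": -0.012,"y": 0.008,"z": 0,"rx": 0,"ry": 0,"rz": 0,"hand": 0},
  {"x": -0.009,"y": 0.011,"z": 0,"rx": 0,"ry": 0,"rz": 0,"hand": 0},
  {"x": -0.009,"y": 0.012,"z": 0,"rx": 0,"ry": 0,"rz": 0,"hand": 0},
  {"x": -0.008,"y": 0.013,"z": 0,"rx": 0,"ry": 0,"rz": 0,"hand": 0},
])

```text
time: 4.2
tool_pos: [0.4423, -0.2418, 0.0954]
ee_rot: [-1.57, 0.0, 1.454]
wrist_force: [1.7, -0.8, 0.4]
width: 0.0007
```

play_rows([
  {"x": -0.001,"y": 0.006,"z": 0,"rx": 0,"ry": 0,"rz": 0,"hand": 0},
  {"x": 0,"y": 0.004,"z": 0,"rx": 0,"ry": 0,"rz": 0,"hand": 0},
  {"x": 0,"y": 0,"z": 0,"rx": 0,"ry": 0,"rz": 0,"hand": 0},
])

```text
time: 4.58
tool_pos: [0.4418, -0.2324, 0.0953]
ee_rot: [-1.57, -0.0, 1.454]
wrist_force: [-0.8, -0.9, 0.1]
width: 0.0005
```

play_rows([
  {"x": 0,"y": 0.003,"z": 0,"rx": 0,"ry": 0,"rz": 0,"hand": 0},
  {"x": 0,"y": 0.003,"z": 0,"rx": 0,"ry": 0,"rz": 0,"hand": 0},
  {"x": 0,"y": 0.002,"z": 0,"rx": 0,"ry": 0,"rz": 0,"hand": 0},
])

```text
time: 4.95
tool_pos: [0.4419, -0.2322, 0.0956]
ee_rot: [-1.572, 0.016, 1.452]
wrist_force: [-2.0, -20.5, -5.4]
width: 0.0004
```

```bash
python3 - <<'E'
from bench import robot, snapshot
import pickle,cv2
s=snapshot("scene");pickle.dump(s,open("scene2.pkl","wb"))
t=snapshot("top");pickle.dump(t,open("top2.pkl","wb"))
a=s["color"][170:290,275:395,::-1]; b=t["color"][170:270,280:420,::-1]
cv2.imwrite("pics/l2.png",cv2.resize(a,None,fx=4,fy=4,interpolation=cv2.INTER_CUBIC))
cv2.imwrite("pics/l2t.png",cv2.resize(b,None,fx=4,fy=4,interpolation=cv2.INTER_CUBIC))
E
```

```text
(no output)
```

View pics/l2.png

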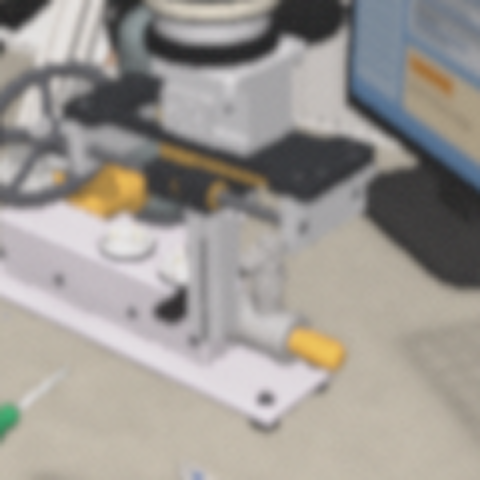

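View pics/l2t.png

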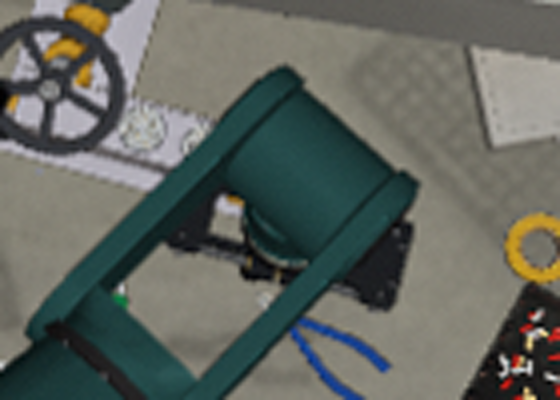

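The stop shows as 20 N against the push. I'll back off, lift clear and check the lever.

play_rows([
  {"x": 0,"y": -0.02,"z": 0,"rx": 0,"ry": 0,"rz": 0,"hand": 0},
  {"x": -0.01,"y": -0.02,"z": 0.01,"rx": 0,"ry": 0,"rz": 0,"hand": 0},
  {"x": -0.02,"y": 0,"z": 0.05,"rx": 0,"ry": 0,"rz": 0,"hand": 0},
  {"x": -0.01,"y": 0,"z": 0.06,"rx": 0,"ry": 0,"rz": 0,"hand": 0},
  {"x": -0.01,"y": 0.03,"z": 0.04,"rx": 0,"ry": 0,"rz": 0,"hand": 0},
  {"x": -0.01,"y": 0.05,"z": 0.01,"rx": -0.01,"ry": -0.08,"rz": 0,"hand": 0.05},
  {"x": 0,"y": 0.055,"z": 0,"rx": -0.01,"ry": -0.084,"rz": 0,"hand": 0.05},
  {"x": 0,"y": 0.055,"z": 0,"rx": -0.01,"ry": -0.084,"rz": 0,"hand": 0.05},
])

```text
time: 6.05
tool_pos: [0.3823, -0.073, 0.2661]
ee_rot: [-1.825, -0.002, 1.453]
wrist_force: [-0.1, -0.2, 0.2]
width: 0.027
```

play_rows([
  {"x": 0,"y": 0.05,"z": 0,"rx": -0.01,"ry": -0.082,"rz": 0,"hand": 0.05},
  {"x": 0.0,"y": 0.04,"z": 0,"rx": -0.01,"ry": -0.082,"rz": 0,"hand": 0.05},
  {"x": 0.0,"y": 0.02,"z": 0,"rx": -0.01,"ry": -0.082,"rz": 0,"hand": 0.05},
  {"x": 0.0,"y": 0,"z": 0,"rx": -0.01,"ry": -0.082,"rz": 0,"hand": 0.05},
  {"x": 0.0,"y": 0,"z": 0,"rx": -0.008,"ry": -0.082,"rz": 0,"hand": 0.05},
  {"x": 0.0,"y": 0,"z": 0,"rx": 0,"ry": 0,"rz": 0,"hand": 0.05},
])

```text
time: 6.8
tool_pos: [0.4015, 0.0436, 0.267]
ee_rot: [-2.214, 0.007, 1.451]
wrist_force: [-0.4, -0.3, -0.2]
width: 0.05
```

```bash
python3 - <<'E'
from bench import robot, snapshot
import pickle,cv2
from scipy.spatial.transform import Rotation as R
for n in("scene","top","wrist"):
    s=snapshot(n);pickle.dump(s,open(n+"3.pkl","wb"));cv2.imwrite(f"pics/{n}3.png",s["color"][:,:,::-1])
    if n=="scene": a=s["color"][130:290,235:395,::-1];cv2.imwrite("pics/sc3z.png",cv2.resize(a,None,fx=3.7,fy=3.7,interpolation=cv2.INTER_CUBIC))
    if n=="top": a=s["color"][140:270,220:440,::-1];cv2.imwrite("pics/tp3z.png",cv2.resize(a,None,fx=3.6,fy=3.6,interpolation=cv2.INTER_CUBIC))
o=robot.get_obs();print(o["time"],o["tool_pos"],o["joint_positions"],R.from_euler("xyz",o["ee_rot"]).as_matrix().round(3).T)
E
```

```text
6.95 [0.4020433  0.04238066 0.26873416] [ 0.07013752 -0.75571275  1.99137909 -0.1271729   1.27184946 -1.38239509] [[ 0.123  0.992 -0.007]
 [ 0.597 -0.08  -0.798]
 [-0.793  0.094 -0.602]]
```

View pics/wrist3.png

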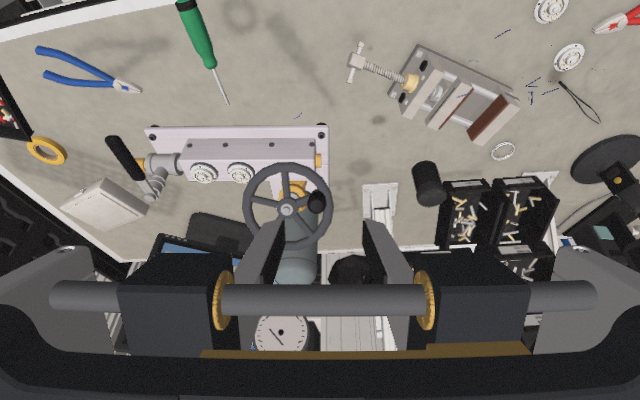

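View pics/sc3z.png

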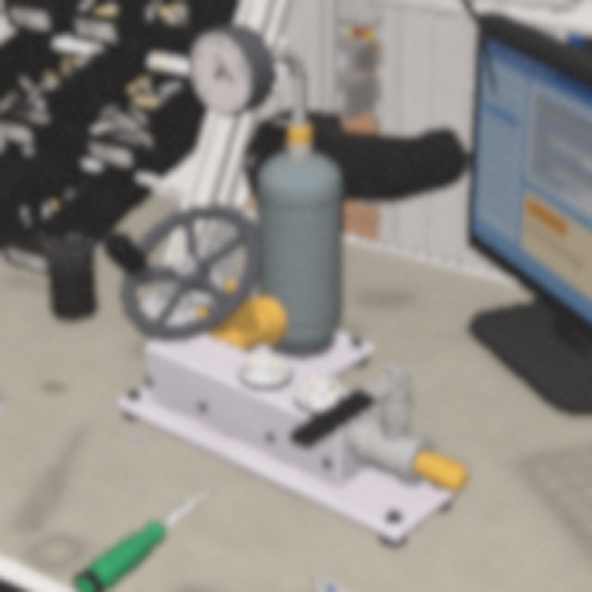

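View pics/tp3z.png

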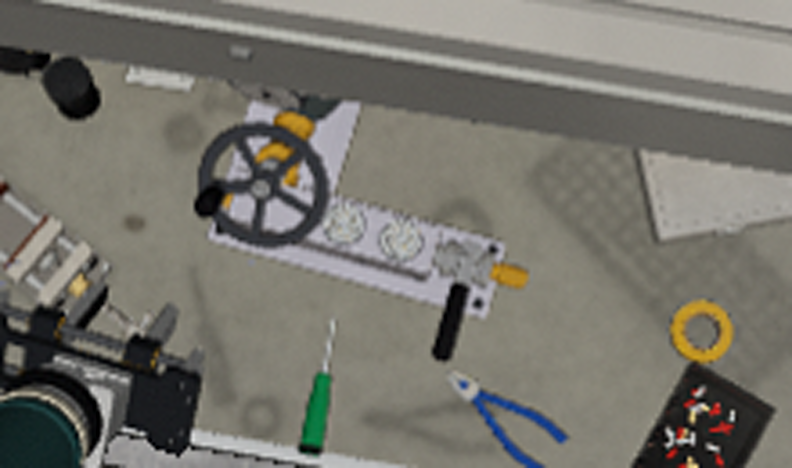

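The scene and top pictures show the lever square across the pipe (top zoom (462,290) to (440,355)). The handle sits at (316,202) and the hub at (287,210) in the wrist view. Next I refine the handle and axis positions.

```bash
python3 - <<'E'
from h import *
np.set_printoptions(precision=4,suppress=True)
s,t,w=[pickle.load(open(f"{n}3.pkl","rb")) for n in("scene","top","wrist")]
# lever
def comp(im,box,thr):
    x0,x1,y0,y1=box; m=np.zeros(im["color"].shape[:2],np.uint8)
    m[y0:y1,x0:x1]=(im["color"][y0:y1,x0:x1].max(2)<thr)
    n,l,st,c=cv2.connectedComponentsWithStats(m); k=1+np.argmax(st[1:,4]); ys,xs=np.nonzero(l==k); return np.c_[xs,ys].astype(np.float32)
a=comp(t,(335,352,212,242),60); l=cv2.fitLine(a,cv2.DIST_L2,0,.01,.01).ravel(); e=onplane(t,[l[2:]-8*l[:2],l[2:]+8*l[:2]],.1145); v=e[0]-e[1]
print("lever dir",np.arctan2(v[1],v[0]), "square would be", -.117, onplane(t,[a.mean(0)],.1145))
hs=comp(s,(262,275,190,206),50);ht=comp(t,(272,283,188,202),45);hw=comp(w,(306,328,186,216),50)
for n,c in(("s",hs),("t",ht),("w",hw)): print(n,len(c),c.mean(0),c.min(0),c.max(0))
for A,B in(((s,hs),(t,ht)),((s,hs),(w,hw)),((t,ht),(w,hw))): print(tri(A[0],A[1].mean(0),B[0],B[1].mean(0)))
yy,xx=np.mgrid[160:248,240:336]; uv=np.c_[xx.ravel(),yy.ravel()]
P,z=depthpts(w,uv); c=w["color"][uv[:,1],uv[:,0]].astype(int)
n=np.array([-.6115,.0715,.788]); c0=np.array([.5437,-.024,.1385])
ok=(z>0)&(c.max(1)<120)&(np.abs((P-c0)@n)<.012)&(np.linalg.norm(P-c0,axis=1)<.075); R=P[ok]
h=(R-c0)@n
rr=np.linalg.norm(R-c0-np.outer(h,n),axis=1); rim=rr>.045
R=R[rim]; m=R.mean(0); nn=np.linalg.svd(R-m)[2][2]; nn*=np.sign(nn[2]); print("rim n",nn,len(R),"h pct",np.percentile(h[rim],[5,50,95]))
u=np.cross(n,[1,0,0]);u/=np.linalg.norm(u);q=np.cross(n,u)
X=np.c_[(R-c0)@u,(R-c0)@q]; ctr,r=cv2.minEnclosingCircle(X.astype(np.float32)); print("centre",c0+ctr[0]*u+ctr[1]*q+n*np.percentile(h[rim],90),r)
k=(z>0)&(c.max(1)<60)&((P-c0)@n>.015)&((P-c0)@n<.06)&(np.linalg.norm(P-c0,axis=1)<.08); H=P[k]; print("handle depth pts",k.sum(),H.mean(0),((H-c0)@n).min(),((H-c0)@n).max())
E
```

```text
lever dir 3.0298608474188886 square would be -0.117 [[ 0.4539 -0.21    0.1145]]
s 37 [268.8378 198.4865] [265. 195.] [272. 202.]
t 60 [277.8333 194.9167] [274. 190.] [282. 199.]
w 241 [316.8797 200.4232] [308. 190.] [325. 213.]
(array([0.5226, 0.0209, 0.1468]), np.float64(7.962693347613282e-05))
(array([0.52  , 0.0183, 0.1488]), np.float64(0.0007890466678210987))
(array([0.5218, 0.0194, 0.1486]), np.float64(0.0026810033057511197))
rim n [-0.6094  0.0669  0.7901] 2105 h pct [-0.0023  0.0014  0.0031]
centre [ 0.543  -0.0248  0.1416] 0.06148963049054146
handle depth pts 319 [0.5102 0.0196 0.1598] 0.015061753283044231 0.04613441785078038
```

play_rows([
  {"x": 0.02,"y": -0.005,"z": -0.017,"rx": 0,"ry": 0,"rz": 0,"hand": 0.05},
  {"x": 0.02,"y": -0.005,"z": -0.018,"rx": 0,"ry": 0,"rz": 0,"hand": 0.05},
  {"x": 0.021,"y": -0.005,"z": -0.018,"rx": 0,"ry": 0,"rz": 0,"hand": 0.05},
  {"x": 0.02,"y": -0.005,"z": -0.018,"rx": 0,"ry": 0,"rz": 0,"hand": 0.05},
  {"x": 0,"y": 0,"z": 0,"rx": 0,"ry": 0,"rz": 0,"hand": 0.05},
  {"x": 0,"y": 0,"z": 0,"rx": 0,"ry": 0,"rz": 0,"hand": 0.05},
])

```text
time: 7.7
tool_pos: [0.4832, 0.0221, 0.1983]
ee_rot: [-2.218, 0.007, 1.447]
wrist_force: [-0.3, 0.8, 1.3]
width: 0.05
```

```bash
python3 - <<'E'
from bench import robot, snapshot
import pickle,cv2
from scipy.spatial.transform import Rotation as R
s=snapshot("wrist");pickle.dump(s,open("wrist4.pkl","wb"));cv2.imwrite("pics/wrist4.png",s["color"][:,:,::-1])
o=robot.get_obs();print(o["time"],o["tool_pos"],o["joint_positions"].round(3),R.from_euler("xyz",o["ee_rot"]).as_matrix().round(3).T)
E
```

```text
7.75 [0.48329354 0.02232141 0.19873784] [-0.023 -0.549  2.034 -0.078  1.013 -1.453] [[ 0.123  0.992 -0.007]
 [ 0.599 -0.08  -0.797]
 [-0.791  0.094 -0.604]]
```

View pics/wrist4.png

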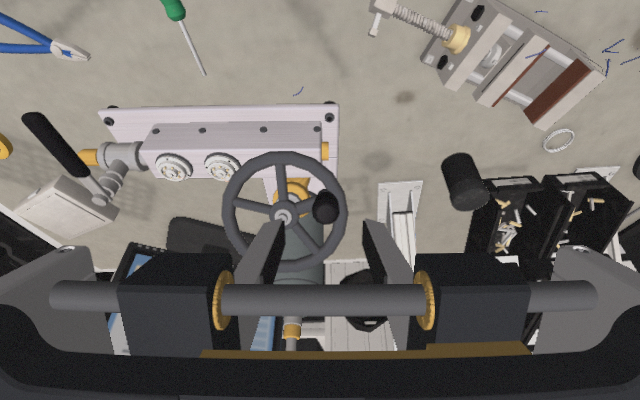

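The handle (325,207) is midway between the fingertips (273 and 372). I go in along the stem and grip.

play_rows([
  {"x": 0.011,"y": -0.001,"z": -0.014,"rx": 0,"ry": 0,"rz": 0,"hand": 0.05},
  {"x": 0.011,"y": -0.001,"z": -0.014,"rx": 0,"ry": 0,"rz": 0,"hand": 0.05},
  {"x": 0.011,"y": -0.001,"z": -0.014,"rx": 0,"ry": 0,"rz": 0,"hand": 0.05},
  {"x": 0.009,"y": -0.001,"z": -0.012,"rx": 0,"ry": 0,"rz": 0,"hand": 0.05},
  {"x": 0.004,"y": -0.001,"z": -0.005,"rx": 0,"ry": 0,"rz": 0,"hand": 0.05},
  {"x": 0,"y": 0,"z": 0,"rx": 0,"ry": 0,"rz": 0,"hand": 0.05},
])

```text
time: 8.5
tool_pos: [0.5291, 0.0175, 0.1382]
ee_rot: [-2.217, 0.008, 1.448]
wrist_force: [-0.3, -0.4, -0.8]
width: 0.0499
```

play_rows([
  {"x": 0,"y": 0,"z": 0,"rx": 0,"ry": 0,"rz": 0,"hand": 0.03},
  {"x": 0,"y": 0,"z": 0,"rx": 0,"ry": 0,"rz": 0,"hand": 0.01},
  {"x": 0,"y": 0,"z": 0,"rx": 0,"ry": 0,"rz": 0,"hand": 0.01},
  {"x": 0,"y": 0,"z": 0,"rx": 0,"ry": 0,"rz": 0,"hand": 0.01},
])

```text
time: 9.0
tool_pos: [0.5293, 0.0178, 0.1387]
ee_rot: [-2.218, 0.007, 1.448]
wrist_force: [-0.4, 1.3, 1.2]
width: 0.0213
```

```bash
python3 - <<'E'
from bench import robot, snapshot
import pickle,cv2
s=snapshot("wrist");cv2.imwrite("pics/wrist5.png",s["color"][:,:,::-1])
s=snapshot("scene");a=s["color"][130:290,235:395,::-1];cv2.imwrite("pics/sc5z.png",cv2.resize(a,None,fx=3.7,fy=3.7,interpolation=cv2.INTER_CUBIC))
o=robot.get_obs();print(o)
E
```

```text
{'time': 9.1, 'joint_positions': array([-0.03454543, -0.38685942,  2.05768347, -0.07966179,  0.82709763,
       -1.4505702 ]), 'qvel': array([ 1.36832702e-03,  2.09550571e-03, -1.79978800e-03,  6.29743440e-04,
        4.51174253e-04, -1.35204162e-05]), 'joint_torque': array([-1.03947993e+00, -1.44482973e+01, -3.08584535e+01, -7.13034365e-01,
       -2.33703621e+00, -1.00795887e-02]), 'tool_pos': array([0.52928692, 0.01779429, 0.13865309]), 'ee_rot': array([-2.2182957 ,  0.00688619,  1.44811265]), 'wrist_force': array([-1.0966516 ,  1.40936118,  2.14933742]), 'wrist_torque': array([0.35056991, 0.2468211 , 0.22817018]), 'width': 0.022019677089912947}
```

View pics/wrist5.png

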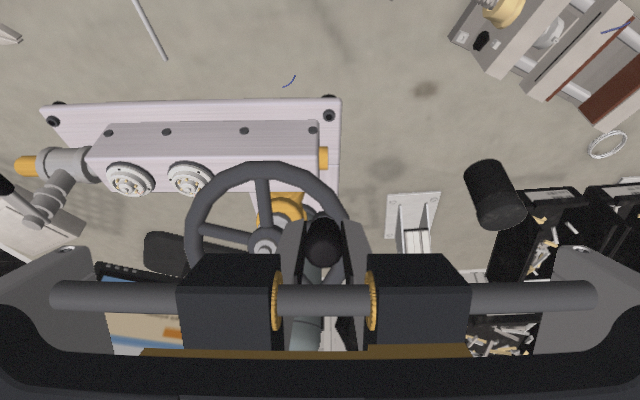

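View pics/sc5z.png

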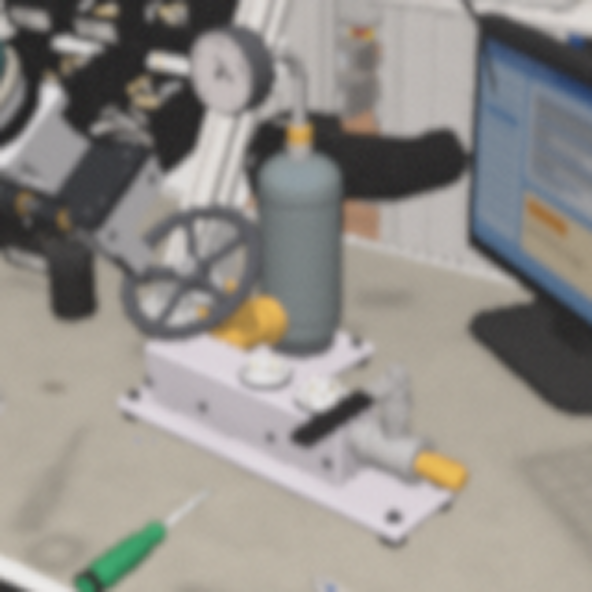

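```bash
cat > orb.py <<'E'
import numpy as np,json
n=np.array([-.6115,.0715,.788]);n/=np.linalg.norm(n)
y=np.array([.116,.993,0]);y-=n*(y@n);y/=np.linalg.norm(y);x=np.cross(y,n)
def rows(a0,step,N,start,r=.043,q=.0005):
    # start: commanded pos; circle passes through it at a0
    a=np.radians(a0+step*np.arange(N+1))
    P=r*(np.outer(np.cos(a)-np.cos(a[0]),x)+np.outer(np.sin(a)-np.sin(a[0]),y))+np.outer(.002*(a-a[0])/2/np.pi,n)
    Q=np.round(P/q)*q; return np.diff(Q,axis=0)
E
python3 - <<'E'
from orb import *
D=rows(111.5,15,24,None)
for i,d in enumerate(D):
    print(111.5+15*(i+1),*["%.4f"%v for v in d])
E
```

```text
126.5 -0.0085 -0.0045 -0.0060
141.5 -0.0070 -0.0070 -0.0050
156.5 -0.0060 -0.0090 -0.0035
171.5 -0.0035 -0.0105 -0.0015
186.5 -0.0015 -0.0110 -0.0005
201.5 0.0005 -0.0110 0.0020
216.5 0.0035 -0.0105 0.0035
231.5 0.0050 -0.0085 0.0050
246.5 0.0065 -0.0065 0.0055
261.5 0.0085 -0.0045 0.0070
276.5 0.0085 -0.0010 0.0070
291.5 0.0090 0.0015 0.0065
306.5 0.0080 0.0045 0.0065
321.5 0.0070 0.0070 0.0050
336.5 0.0060 0.0095 0.0035
351.5 0.0035 0.0100 0.0020
366.5 0.0015 0.0115 0.0000
381.5 -0.0010 0.0110 -0.0015
396.5 -0.0035 0.0100 -0.0035
411.5 -0.0050 0.0090 -0.0045
426.5 -0.0070 0.0065 -0.0060
441.5 -0.0080 0.0040 -0.0065
456.5 -0.0090 0.0015 -0.0070
471.5 -0.0085 -0.0020 -0.0065
```

play_rows([
  {"x": -0.0085,"y": -0.0045,"z": -0.006,"rx": 0,"ry": 0,"rz": 0,"hand": 0.01},
  {"x": -0.007,"y": -0.007,"z": -0.005,"rx": 0,"ry": 0,"rz": 0,"hand": 0.01},
  {"x": -0.006,"y": -0.009,"z": -0.0035,"rx": 0,"ry": 0,"rz": 0,"hand": 0.01},
  {"x": -0.0035,"y": -0.0105,"z": -0.0015,"rx": 0,"ry": 0,"rz": 0,"hand": 0.01},
])

```text
time: 9.6
tool_pos: [0.5041, -0.0126, 0.1223]
ee_rot: [-2.218, 0.005, 1.449]
wrist_force: [2.8, 4.0, -1.1]
width: 0.0219
```

Low forces, and the hand is following the circle. I'll carry on.

play_rows([
  {"x": -0.0015,"y": -0.011,"z": -0.0005,"rx": 0,"ry": 0,"rz": 0,"hand": 0.01},
  {"x": 0.0005,"y": -0.011,"z": 0.002,"rx": 0,"ry": 0,"rz": 0,"hand": 0.01},
  {"x": 0.0035,"y": -0.0105,"z": 0.0035,"rx": 0,"ry": 0,"rz": 0,"hand": 0.01},
  {"x": 0.005,"y": -0.0085,"z": 0.005,"rx": 0,"ry": 0,"rz": 0,"hand": 0.01},
  {"x": 0.0065,"y": -0.0065,"z": 0.0055,"rx": 0,"ry": 0,"rz": 0,"hand": 0.01},
  {"x": 0.0085,"y": -0.0045,"z": 0.007,"rx": 0,"ry": 0,"rz": 0,"hand": 0.01},
])

```text
time: 10.35
tool_pos: [0.5249, -0.0647, 0.1431]
ee_rot: [-2.212, 0.006, 1.449]
wrist_force: [-7.2, 6.0, 3.5]
width: 0.0219
```

play_rows([
  {"x": 0.0085,"y": -0.001,"z": 0.007,"rx": 0,"ry": 0,"rz": 0,"hand": 0.01},
  {"x": 0.009,"y": 0.0015,"z": 0.0065,"rx": 0,"ry": 0,"rz": 0,"hand": 0.01},
  {"x": 0.008,"y": 0.0045,"z": 0.0065,"rx": 0,"ry": 0,"rz": 0,"hand": 0.01},
  {"x": 0.007,"y": 0.007,"z": 0.005,"rx": 0,"ry": 0,"rz": 0,"hand": 0.01},
])

```text
time: 10.85
tool_pos: [0.5578, -0.055, 0.1685]
ee_rot: [-2.214, 0.011, 1.447]
wrist_force: [-5.5, -3.2, 0.8]
width: 0.0219
```

```bash
python3 - <<'E'
from bench import robot, snapshot
import pickle,cv2
s=snapshot("wrist");cv2.imwrite("pics/wrist6.png",s["color"][:,:,::-1])
s=snapshot("scene");a=s["color"][130:290,235:395,::-1];cv2.imwrite("pics/sc6z.png",cv2.resize(a,None,fx=3.7,fy=3.7,interpolation=cv2.INTER_CUBIC))
o=robot.get_obs();print(o["tool_pos"],o["wrist_force"],o["joint_positions"])
E
```

```text
[ 0.55867065 -0.053923    0.16911793] [-2.48857513 -1.22149654  0.75086507] [-0.23501011 -0.33489521  1.95934032  0.07821947  0.87600893 -1.71645414]
```

View pics/wrist6.png

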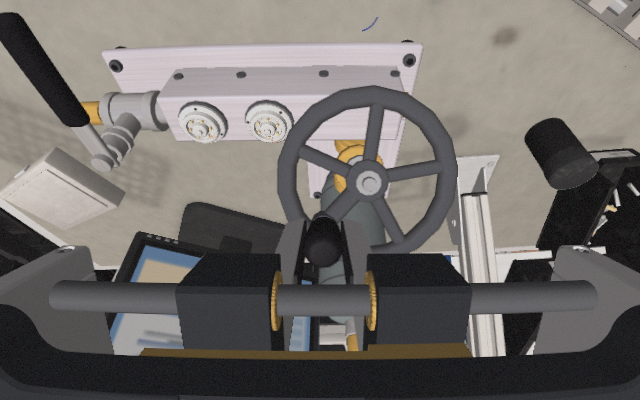

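View pics/sc6z.png

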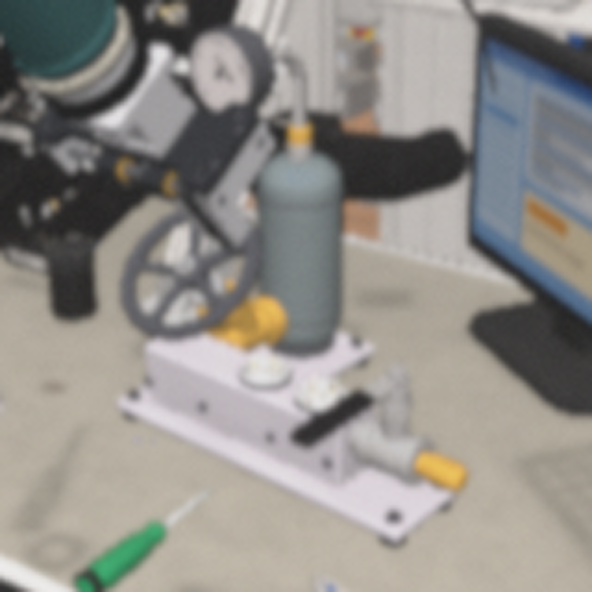

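The wheel turns with the hand: in the wrist picture the handle at (323,240) is still held. The gripper stands in front of the gauge and clear of it.

play_rows([
  {"x": 0.006,"y": 0.0095,"z": 0.0035,"rx": 0,"ry": 0,"rz": 0,"hand": 0.01},
  {"x": 0.0035,"y": 0.01,"z": 0.002,"rx": 0,"ry": 0,"rz": 0,"hand": 0.01},
  {"x": 0.0015,"y": 0.0115,"z": 0,"rx": 0,"ry": 0,"rz": 0,"hand": 0.01},
  {"x": -0.001,"y": 0.011,"z": -0.0015,"rx": 0,"ry": 0,"rz": 0,"hand": 0.01},
])

```text
time: 11.45
tool_pos: [0.5694, -0.0131, 0.1743]
ee_rot: [-2.219, 0.011, 1.447]
wrist_force: [-1.6, -3.9, 0.4]
width: 0.0219
```

play_rows([
  {"x": -0.0035,"y": 0.01,"z": -0.0035,"rx": 0,"ry": 0,"rz": 0,"hand": 0.01},
  {"x": -0.005,"y": 0.009,"z": -0.0045,"rx": 0,"ry": 0,"rz": 0,"hand": 0.01},
  {"x": -0.007,"y": 0.0065,"z": -0.006,"rx": 0,"ry": 0,"rz": 0,"hand": 0.01},
  {"x": -0.008,"y": 0.004,"z": -0.0065,"rx": 0,"ry": 0,"rz": 0,"hand": 0.01},
  {"x": -0.009,"y": 0.0015,"z": -0.007,"rx": 0,"ry": 0,"rz": 0,"hand": 0.01},
  {"x": -0.0085,"y": -0.002,"z": -0.0065,"rx": 0,"ry": 0,"rz": 0,"hand": 0.01},
])

```text
time: 12.2
tool_pos: [0.5281, 0.0182, 0.1402]
ee_rot: [-2.22, 0.006, 1.449]
wrist_force: [3.1, -1.7, 3.6]
width: 0.0224
```

play_rows([
  {"x": -0.0085,"y": -0.0045,"z": -0.006,"rx": 0,"ry": 0,"rz": 0,"hand": 0.01},
  {"x": -0.007,"y": -0.007,"z": -0.005,"rx": 0,"ry": 0,"rz": 0,"hand": 0.01},
  {"x": -0.006,"y": -0.009,"z": -0.0035,"rx": 0,"ry": 0,"rz": 0,"hand": 0.01},
  {"x": -0.0035,"y": -0.0105,"z": -0.0015,"rx": 0,"ry": 0,"rz": 0,"hand": 0.01},
  {"x": -0.0015,"y": -0.011,"z": -0.0005,"rx": 0,"ry": 0,"rz": 0,"hand": 0.01},
  {"x": 0.0005,"y": -0.011,"z": 0.002,"rx": 0,"ry": 0,"rz": 0,"hand": 0.01},
  {"x": 0.0035,"y": -0.0105,"z": 0.0035,"rx": 0,"ry": 0,"rz": 0,"hand": 0.01},
])

```text
time: 13.08
tool_pos: [0.5045, -0.0443, 0.1278]
ee_rot: [-2.215, 0.002, 1.449]
wrist_force: [-1.9, 8.3, 6.3]
width: 0.0218
```

play_rows([
  {"x": 0.005,"y": -0.0085,"z": 0.005,"rx": 0,"ry": 0,"rz": 0,"hand": 0.01},
  {"x": 0.0065,"y": -0.0065,"z": 0.0055,"rx": 0,"ry": 0,"rz": 0,"hand": 0.01},
  {"x": 0.0085,"y": -0.0045,"z": 0.007,"rx": 0,"ry": 0,"rz": 0,"hand": 0.01},
  {"x": 0.0085,"y": -0.001,"z": 0.007,"rx": 0,"ry": 0,"rz": 0,"hand": 0.01},
  {"x": 0.009,"y": 0.0015,"z": 0.0065,"rx": 0,"ry": 0,"rz": 0,"hand": 0.01},
])

```text
time: 13.7
tool_pos: [0.5399, -0.0655, 0.1573]
ee_rot: [-2.209, 0.009, 1.448]
wrist_force: [-14.6, -0.1, 8.6]
width: 0.0217
```

```bash
python3 - <<'E'
from orb import *
D=rows(291.5,5,36,None)
for i,d in enumerate(D):
    print(291.5+5*(i+1),*["%.4f"%v for v in d])
E
```

```text
296.5 0.0030 0.0010 0.0020
301.5 0.0025 0.0015 0.0020
306.5 0.0030 0.0020 0.0020
311.5 0.0025 0.0020 0.0020
316.5 0.0020 0.0025 0.0015
321.5 0.0025 0.0025 0.0015
326.5 0.0020 0.0030 0.0015
331.5 0.0020 0.0030 0.0010
336.5 0.0015 0.0030 0.0015
341.5 0.0015 0.0035 0.0005
346.5 0.0010 0.0035 0.0010
351.5 0.0010 0.0035 0.0000
356.5 0.0010 0.0035 0.0005
361.5 0.0005 0.0040 0.0000
366.5 0.0000 0.0035 0.0000
371.5 0.0000 0.0040 -0.0005
376.5 -0.0005 0.0035 -0.0005
381.5 -0.0005 0.0035 -0.0005
386.5 -0.0005 0.0040 -0.0010
391.5 -0.0010 0.0030 -0.0010
396.5 -0.0015 0.0035 -0.0015
401.5 -0.0015 0.0030 -0.0015
406.5 -0.0020 0.0030 -0.0015
411.5 -0.0015 0.0025 -0.0015
416.5 -0.0025 0.0025 -0.0020
421.5 -0.0020 0.0025 -0.0020
426.5 -0.0025 0.0020 -0.0020
431.5 -0.0030 0.0015 -0.0020
436.5 -0.0025 0.0015 -0.0025
441.5 -0.0030 0.0010 -0.0020
446.5 -0.0025 0.0005 -0.0025
451.5 -0.0030 0.0005 -0.0020
456.5 -0.0030 0.0000 -0.0025
461.5 -0.0030 0.0000 -0.0020
466.5 -0.0030 -0.0005 -0.0025
471.5 -0.0030 -0.0010 -0.0020
```

play_rows([
  {"x": 0,"y": 0,"z": 0,"rx": 0,"ry": 0,"rz": 0,"hand": 0.01},
  {"x": 0.003,"y": 0.001,"z": 0.002,"rx": 0,"ry": 0,"rz": 0,"hand": 0.01},
  {"x": 0.0025,"y": 0.0015,"z": 0.002,"rx": 0,"ry": 0,"rz": 0,"hand": 0.01},
  {"x": 0.003,"y": 0.002,"z": 0.002,"rx": 0,"ry": 0,"rz": 0,"hand": 0.01},
])

```text
time: 14.2
tool_pos: [0.549, -0.0615, 0.1643]
ee_rot: [-2.212, 0.01, 1.447]
wrist_force: [-10.8, -2.0, 9.1]
width: 0.0223
```

play_rows([
  {"x": 0.002,"y": 0.002,"z": 0.0025,"rx": 0,"ry": 0,"rz": 0,"hand": 0.01},
  {"x": 0.0015,"y": 0.0025,"z": 0.002,"rx": 0,"ry": 0,"rz": 0,"hand": 0.01},
  {"x": 0.0025,"y": 0.0025,"z": 0.0015,"rx": 0,"ry": 0,"rz": 0,"hand": 0.01},
  {"x": 0.002,"y": 0.003,"z": 0.0015,"rx": 0,"ry": 0,"rz": 0,"hand": 0.01},
  {"x": 0.002,"y": 0.003,"z": 0.001,"rx": 0,"ry": 0,"rz": 0,"hand": 0.01},
  {"x": 0,"y": 0,"z": 0,"rx": 0,"ry": 0,"rz": 0,"hand": 0.01},
])

```text
time: 14.95
tool_pos: [0.5604, -0.0493, 0.1728]
ee_rot: [-2.215, 0.01, 1.446]
wrist_force: [1.4, -5.0, 2.7]
width: 0.0222
```

play_rows([
  {"x": 0.0015,"y": 0.003,"z": 0.0015,"rx": 0,"ry": 0,"rz": 0,"hand": 0.01},
  {"x": 0.0015,"y": 0.0035,"z": 0.0005,"rx": 0,"ry": 0,"rz": 0,"hand": 0.01},
  {"x": 0.001,"y": 0.0035,"z": 0.001,"rx": 0,"ry": 0,"rz": 0,"hand": 0.01},
  {"x": 0.001,"y": 0.0035,"z": 0,"rx": 0,"ry": 0,"rz": 0,"hand": 0.01},
  {"x": 0,"y": 0,"z": 0,"rx": 0,"ry": 0,"rz": 0,"hand": 0.01},
])

```text
time: 15.58
tool_pos: [0.5663, -0.0357, 0.1765]
ee_rot: [-2.217, 0.01, 1.446]
wrist_force: [4.9, -5.6, 1.9]
width: 0.0216
```

play_rows([
  {"x": 0.001,"y": 0.0035,"z": 0.0005,"rx": 0,"ry": 0,"rz": 0,"hand": 0.01},
  {"x": 0.0005,"y": 0.004,"z": 0,"rx": 0,"ry": 0,"rz": 0,"hand": 0.01},
  {"x": 0,"y": 0.0035,"z": 0,"rx": 0,"ry": 0,"rz": 0,"hand": 0.01},
  {"x": 0,"y": 0.004,"z": -0.0005,"rx": 0,"ry": 0,"rz": 0,"hand": 0.01},
  {"x": 0,"y": 0,"z": 0,"rx": 0,"ry": 0,"rz": 0,"hand": 0.01},
])

```text
time: 16.2
tool_pos: [0.568, -0.0256, 0.1772]
ee_rot: [-2.219, 0.02, 1.443]
wrist_force: [5.9, -19.3, 0.5]
width: 0.0219
```

play_rows([
  {"x": -0.0005,"y": 0.0035,"z": -0.0005,"rx": 0,"ry": 0,"rz": 0,"hand": 0.01},
  {"x": -0.0005,"y": 0.0035,"z": -0.0005,"rx": 0,"ry": 0,"rz": 0,"hand": 0.01},
  {"x": -0.0005,"y": 0.004,"z": -0.001,"rx": 0,"ry": 0,"rz": 0,"hand": 0.01},
  {"x": 0,"y": 0,"z": 0,"rx": 0,"ry": 0,"rz": 0,"hand": 0.01},
])

```text
time: 16.7
tool_pos: [0.5668, -0.0237, 0.1764]
ee_rot: [-2.222, 0.037, 1.436]
wrist_force: [7.8, -45.9, -0.1]
width: 0.0219
```

```bash
python3 - <<'E'
from bench import robot, snapshot
import pickle,cv2
s=snapshot("wrist");pickle.dump(s,open("wrist7.pkl","wb"));cv2.imwrite("pics/wrist7.png",s["color"][:,:,::-1])
s=snapshot("scene");a=s["color"][130:290,235:395,::-1];cv2.imwrite("pics/sc7z.png",cv2.resize(a,None,fx=3.7,fy=3.7,interpolation=cv2.INTER_CUBIC))
o=robot.get_obs();print(o["tool_pos"],o["wrist_force"],o["wrist_torque"])
from orb import *
D=rows(360,-5,19,None)
for i,d in enumerate(D): print(360-5*(i+1),*["%.4f"%v for v in d])
E
```

```text
[ 0.56678396 -0.02374748  0.17640357] [  7.45708582 -44.97040195   0.24357064] [-6.3698989  -0.7339514  -4.76222578]
355 -0.0005 -0.0035 -0.0000
350 -0.0010 -0.0040 -0.0005
345 -0.0010 -0.0035 -0.0005
340 -0.0010 -0.0035 -0.0005
335 -0.0015 -0.0030 -0.0010
330 -0.0020 -0.0035 -0.0010
325 -0.0020 -0.0030 -0.0015
320 -0.0020 -0.0025 -0.0015
315 -0.0020 -0.0025 -0.0015
310 -0.0025 -0.0025 -0.0015
305 -0.0030 -0.0020 -0.0020
300 -0.0025 -0.0015 -0.0020
295 -0.0025 -0.0015 -0.0020
290 -0.0030 -0.0010 -0.0020
285 -0.0030 -0.0010 -0.0025
280 -0.0030 -0.0005 -0.0020
275 -0.0030 0.0000 -0.0025
270 -0.0030 0.0000 -0.0025
265 -0.0025 0.0005 -0.0020
```

View pics/wrist7.png

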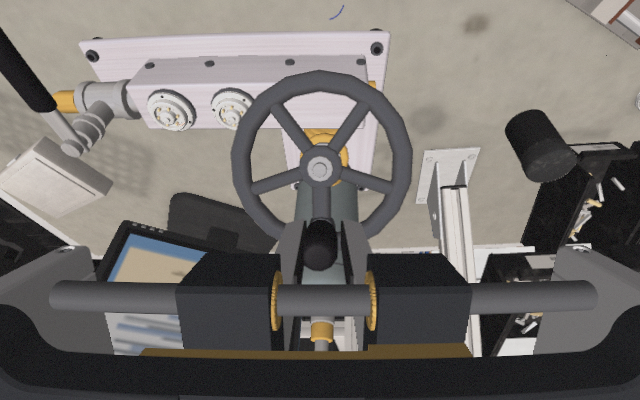

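View pics/sc7z.png

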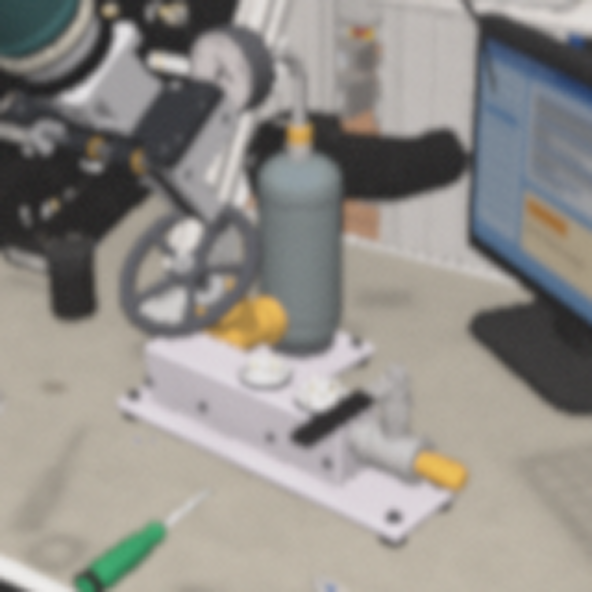

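The force climbs to 46 N while the hand stands still at handle angle ~360° (wrist picture: handle (318,240) straight below hub (320,170)). I passed the same place freely a turn ago, so this is the stop. That is 606° from the start, meaning the wheel began about 0.32 turn open, which is within the stated range. Next I ease off and go back 90°.

play_rows([
  {"x": 0.001,"y": -0.008,"z": 0.0005,"rx": 0,"ry": 0,"rz": 0,"hand": 0.01},
  {"x": 0.0005,"y": -0.0085,"z": 0.0005,"rx": 0,"ry": 0,"rz": 0,"hand": 0.01},
  {"x": -0.0015,"y": -0.0075,"z": -0.0005,"rx": 0,"ry": 0,"rz": 0,"hand": 0.01},
  {"x": -0.002,"y": -0.007,"z": -0.001,"rx": 0,"ry": 0,"rz": 0,"hand": 0.01},
  {"x": -0.0035,"y": -0.0065,"z": -0.002,"rx": 0,"ry": 0,"rz": 0,"hand": 0.01},
  {"x": -0.004,"y": -0.0055,"z": -0.003,"rx": 0,"ry": 0,"rz": 0,"hand": 0.01},
  {"x": -0.0045,"y": -0.005,"z": -0.003,"rx": 0,"ry": 0,"rz": 0,"hand": 0.01},
  {"x": 0,"y": 0,"z": 0,"rx": 0,"ry": 0,"rz": 0,"hand": 0.01},
])

```text
time: 17.8
tool_pos: [0.5524, -0.0572, 0.1673]
ee_rot: [-2.219, 0.008, 1.447]
wrist_force: [0.9, -2.3, 6.4]
width: 0.0219
```

play_rows([
  {"x": -0.0055,"y": -0.0035,"z": -0.004,"rx": 0,"ry": 0,"rz": 0,"hand": 0.01},
  {"x": -0.0055,"y": -0.0025,"z": -0.004,"rx": 0,"ry": 0,"rz": 0,"hand": 0.01},
  {"x": -0.006,"y": -0.0015,"z": -0.0045,"rx": 0,"ry": 0,"rz": 0,"hand": 0.01},
  {"x": -0.006,"y": 0,"z": -0.005,"rx": 0,"ry": 0,"rz": 0,"hand": 0.01},
  {"x": 0,"y": 0,"z": 0,"rx": 0,"ry": 0,"rz": 0,"hand": 0.01},
  {"x": 0,"y": 0,"z": 0,"rx": 0,"ry": 0,"rz": 0,"hand": 0.01},
])

```text
time: 18.55
tool_pos: [0.5282, -0.0654, 0.1488]
ee_rot: [-2.216, 0.011, 1.446]
wrist_force: [-5.5, -5.5, 7.8]
width: 0.0218
```

play_rows([
  {"x": 0,"y": 0,"z": 0,"rx": 0,"ry": 0,"rz": 0,"hand": 0.03},
  {"x": 0,"y": 0,"z": 0,"rx": 0,"ry": 0,"rz": 0,"hand": 0.05},
  {"x": 0,"y": 0,"z": 0,"rx": 0,"ry": 0,"rz": 0,"hand": 0.05},
  {"x": -0.006,"y": 0.001,"z": 0.008,"rx": 0,"ry": 0,"rz": 0,"hand": 0.05},
  {"x": -0.012,"y": 0.0015,"z": 0.0155,"rx": 0,"ry": 0,"rz": 0,"hand": 0.05},
  {"x": -0.012,"y": 0.0015,"z": 0.0155,"rx": 0,"ry": 0,"rz": 0,"hand": 0.05},
  {"x": -0.012,"y": 0.0015,"z": 0.0155,"rx": 0,"ry": 0,"rz": 0,"hand": 0.05},
  {"x": -0.012,"y": 0.0015,"z": 0.0155,"rx": 0,"ry": 0,"rz": 0,"hand": 0.05},
])

```text
time: 19.55
tool_pos: [0.4749, -0.0562, 0.2202]
ee_rot: [-2.218, 0.008, 1.448]
wrist_force: [0.4, -0.1, 0.2]
width: 0.0498
```

play_rows([
  {"x": -0.012,"y": 0.0015,"z": 0.0155,"rx": 0,"ry": 0,"rz": 0,"hand": 0.05},
  {"x": -0.012,"y": 0.0015,"z": 0.0155,"rx": 0,"ry": 0,"rz": 0,"hand": 0.05},
  {"x": 0,"y": 0,"z": 0,"rx": 0,"ry": 0,"rz": 0,"hand": 0.05},
  {"x": 0,"y": 0,"z": 0,"rx": 0,"ry": 0,"rz": 0,"hand": 0.05},
])

```text
time: 20.05
tool_pos: [0.4515, -0.0534, 0.2497]
ee_rot: [-2.217, 0.007, 1.448]
wrist_force: [0.3, -0.4, 0.2]
width: 0.0503
```

```bash
python3 - <<'E'
from h import *
from bench import robot, snapshot
w=snapshot("wrist");pickle.dump(w,open("wrist8.pkl","wb"));cv2.imwrite("pics/wrist8.png",w["color"][:,:,::-1])
s=snapshot("scene");a=s["color"][130:290,235:395,::-1];cv2.imwrite("pics/sc8z.png",cv2.resize(a,None,fx=3.7,fy=3.7,interpolation=cv2.INTER_CUBIC))
o=robot.get_obs();print(o["time"],o["tool_pos"],o["wrist_force"],o["joint_positions"])
from orb import *
C=np.array([.5283,-.0231,.1605])+.0034*n
for im in("wrist7.pkl","wrist8.pkl"):
    q=pickle.load(open(im,"rb"))
    for a in(360,270): print(im,a,proj(q,C+.043*(np.cos(np.radians(a))*x+np.sin(np.radians(a))*y)), "hub",proj(q,C-.02*n))
yy,xx=np.mgrid[120:330,200:420];uv=np.c_[xx.ravel(),yy.ravel()];P,z=depthpts(w,uv);c=w["color"][uv[:,1],uv[:,0]].max(1)
h=(P-C)@n; k=(z>0)&(c<60)&(h>-.01)&(h<.022)&(np.linalg.norm(P-C,axis=1)<.06); H=P[k].mean(0)-C
print("handle pts",k.sum(),"angle",np.degrees(np.arctan2(H@y,H@x))%360,"r",np.hypot(H@y,H@x))
E
```

```text
20.15 [ 0.45144856 -0.05338362  0.24892684] [ 0.17231369  0.82269346 -0.42881529] [-0.33932322 -0.65146823  1.98517339  0.13422697  1.17658857 -1.8008758 ]
wrist7.pkl 360 [[317.77302467 244.24579461]] hub [[319.95263607 168.65972639]]
wrist7.pkl 270 [[243.75116808 172.59723469]] hub [[319.95263607 168.65972639]]
wrist8.pkl 360 [[362.49712807 235.59307041]] hub [[361.50911464 191.56278955]]
wrist8.pkl 270 [[321.54552522 195.67814129]] hub [[361.50911464 191.56278955]]
handle pts 441 angle 265.5403152582116 r 0.04325846489081055
```

View pics/wrist8.png

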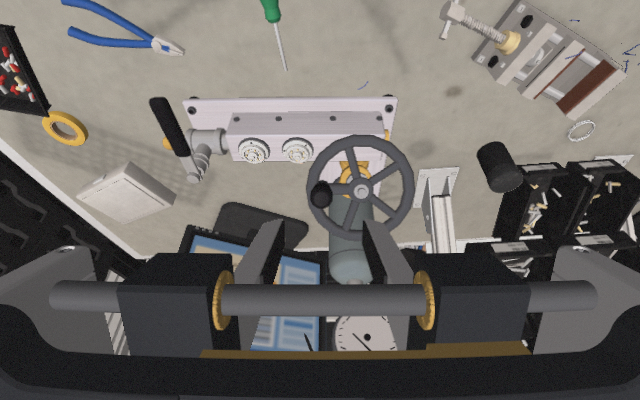

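View pics/sc8z.png

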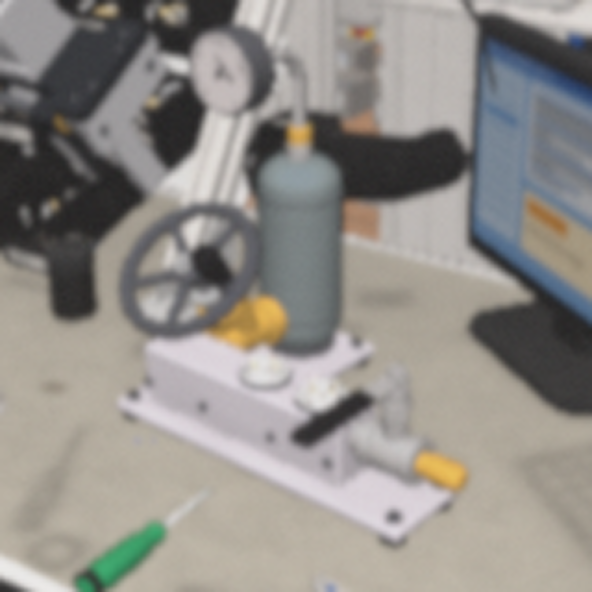

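The handle (321,195) now stands at 265.5°, about 94° back from the stop at ~360°. The lever is still square across the pipe, and the hand is clear and touching nothing.

```bash
python3 - <<'E'
from bench import workorder
print(workorder.close_job())
E
```

```text
the job is handed in; nothing more can be done
None
```

The rig is under air and the job is handed in, at about 20 s of the 72 s allowed. No verdict was reported.

- **Vent lever:** I pushed it clockwise with the closed fingers until it met its stop, at about 20 N. A picture taken afterwards put it within about 0.5° of square, and it still looked square in the last pictures.
- **Handwheel:** I gripped the handle and wound it anticlockwise about 1.7 turns until it would go no further, with the wrist force at 46 N at the end. The handle was then at about 360° in my wheel angle. That means it began about 0.32 turn open, which fits the stated range.
- **Back-off:** I turned it back about 94°, and after release the wrist camera's depth reading put the handle at 265.5°. By my estimate the joint is at about 10.9 rad, inside the 10.6 to 11.4 window. I did not read the joint directly.
- **Last checks:** The hand was withdrawn along the stem and wrist force was below 1 N. The loose things looked undisturbed in the pictures, but I did not re-measure their positions. No check failed or disagreed; the only oddity was about 14 N pushing the hand outward along the stem during the second turn, which eased by itself.

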